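Load the slant cradle, tilt it to the set angle and hold

ROBOT

A 6-joint arm with a two-finger parallel gripper is mounted at the origin on a cart in front of the work surface, level with it; the furniture and walls round the work are solid. World frame = base frame: x ahead of the robot, y to its left, z up, the work surface at z = 0. Lengths are in m, angles in rad, forces in N, time in s.
With the tool pointing down it reaches from about 0.225 to 0.725 m from the base axis. Payload 3.1 kg.
Tool frame: the origin (TCP) lies midway between the tips of the shut fingers; the grasp point (between the pads) lies 19 mm behind it; z points along the fingers, x is the direction in which the jaws open and shut, and the axes are right-handed (so a half turn about z gives the same grasp; the last joint's range is limited). The gripper opens to 85 mm and grips with 20 to 120 N. Pads are 22 mm wide; open, the fingers measure 114 mm over their backs; the gripper's body (76 mm by 85 mm) begins 54 mm behind the grasp point. The pads swing forward as they close: fully open they stand 13 mm farther back than shut.
Start: joints at [-1.465, 0.048, 0.099, 1.622, 0, 1.443], TCP at [0.122, -0.511, 0.231] pointing down, gripper open.
Joint ranges: [-2.91, 2.91], [-0.99, 1.94], [-1.21, 1.42], [-2.12, 2.29], [-1.49, 1.47], [-3.14, 3.14]. Speed limits (rad/s): [2.79, 2.79, 3.14, 3.14, 3.14, 3.14].

INTERFACE

Orientations are given as a unit quaternion [w, x, y, z].
In Python, from workcell import ctrl gives the robot as it stands.
- The arm moves only by the tool jog_arm, never from a script. Its argument "series" is a list of rows, each an object of numbers: "tx", "ty", "tz": the shift along the tool's x, y, z scaled (see below); "ax", "ay", "az": the turn, a rotation vector about the tool's x, y, z scaled (see below). A call has 1 to 10 rows; each row shifts and turns the commanded pose from where the row before left it, along the tool's axes as they then stand; what a row does not reach is not made up. The controller multiplies each number of a shift by 0.1 m and each number of a turn by 90 degrees. A row lasts 1/12 s, in which the tool goes at most 41.7 mm and 7.16 degrees, less where a joint would pass 70% of its speed; a pose out of reach is approached as far as the arm can. A call with a number of a shift or a turn outside -1 to 1 is refused whole. A call with a gripper value outside its range is refused whole. "fingers" is the closure, from -1 (fully open) to 1 (shut), set as the call begins (left out, the last holds). The fingers move at their own pace and stop on an object; "grip_force" is the grip in N (left out, the last holds). Time passes only in rows, so rows that do not move let the fingers close. It gives the time, the measured TCP pose, the force and the opening at its end, in the units of the state.
- ctrl.get_obs(): the state, without advancing time (a new reading comes with each control period).
- ctrl.read_camera(name): name is "scene" or "top" or "wrist"; returns a dict with "pixels" (384x512x3 uint8, red, green, blue), "range_z" (384x512 float32, m along the optical axis (not along the pixel's ray), 0 where there is no reading), "mtx" (3x3 intrinsics, pixels), "T" (4x4, takes a point from camera to world coordinates); the wrist camera has in their place "tool_from_camera" (4x4, takes a point from camera to tool coordinates, whose origin is the TCP and whose axes are the tool frame's). Camera axes: x right, y up, looking along -z (the intrinsics and any distortion apply to the point x, -y, -z); pixel columns grow to the right and rows downward; lengths in m; the calibration is good to about 2 mm. A picture is of the moment at which its call begins: read the wrist's pose just before it.
- ctrl.sign_off(): hands the job in, once; it reports no verdict.
The state is a dict: "time_s": time; "q": joint angles; "qvel": joint speeds; "joint_efforts": joint torques, N m; "ee_pos": TCP position; "tool_rot": TCP orientation; "force": force on the tool from outside, world axes, zero at the start; "wrist_torque": the same for the moment, N m; "width": finger opening in m.
Only numpy, scipy, OpenCV 4.12 (cv2) and the standard library are available. Lean on these libraries where they do the work, as an engineer would, in place of code of your own. Each camera call takes 0.05 s, during which the arm holds its last target. There are 200 camera calls.

TASK

Put the two capped culture tubes that are still in the blue stand into the two free pockets of the white tilting slant cradle, fully home, while the cradle lies down flat. Then lift the cradle by its black handle bar until the black needle of its angle dial has come to rest on the red tab, and finish while holding the bar there with all three tubes in their pockets, so that a colleague can clamp the stay. Leave the bottles and the marker where they are.

Things in the scene. Friction and masses are not known exactly. Their poses are not given: they have to be found in the camera images.
- slant_base: aluminium base of the slant cradle, fixed, 190 x 125 x 12 mm. Origin on the worktop under the middle pocket; x runs along the pockets and the hinge to the dial end (facing the robot's left), y from the hinge to the handle bar (towards the robot), z up. It carries the cradle: a white block 140 x 60 mm, top 66 mm up, three round pockets 26 mm wide, 46 mm deep, 42 mm apart
- cradle (a joint): tilt of the cradle (rad): 0 lying flat, grows as the handle bar is lifted, up to 0.75. It turns freely with little friction and drops back to 0 if let go; lifting the bar takes about 3 N
- hinge (a point): point on the hinge axis below the middle pocket; the axis runs along the base's x. 52 mm to the -y side of the row of pockets, 24 mm above the worktop
- bar (a point): middle of the black handle bar, a round bar 13 mm in diameter and 80 mm long between two flat steel arms, parallel to the hinge. With the cradle flat it is 88.5 mm to the +y side of the row of pockets and 55 mm above the worktop, 143.9 mm from the hinge axis; free space below and around it. Its z axis tilts with the cradle
- seat_0 (a point): where the mid point of a tube lies when the tube is fully home in the pocket farthest from the dial: on the pocket's axis, 57.5 mm above the pocket's floor and 11.5 mm above the rim of the pocket. Empty at the start
- seat_1 (a point): the same for the middle pocket. Empty at the start
- seat_2 (a point): the same for the pocket nearest the dial. Holds a tube at the start
- needle (a joint): angle of the black gravity needle on the dial (rad), 0 at the middle of the scale, positive towards the handle bar. The needle is a damped pendulum that stays plumb and settles within about a second, so at rest it equals the cradle's tilt
- tab (a joint): angle of the red tab on the rim of the dial (rad), same zero and direction as the needle: the slant angle to be set. It varies from start to start (0.17 to 0.5) and cannot be moved
- needle_tip (a point): tip of the black needle, 36.5 mm from the centre of the 100 mm round white-faced dial on the end of the cradle; z axis along the needle
- tab_mark (a point): inner end of the red tab, 38 mm from the centre of the dial; z axis points from the dial's centre to the tab. It meets the needle when it is straight up
- tube_stand: blue tube stand, fixed, 140 x 60 mm and 66 mm high (foot 150 x 75 mm), origin on the worktop under its middle; three bores in a row along its x, 42 mm apart, as wide and deep as the cradle's pockets and with their floors at the same height, 20 mm above the worktop. Tubes stand in the two end bores, the middle one is empty
- tube_orange_mid (a point): culture tube, orange cap, upright: 115 mm tall, clear round-bottomed body 22 mm in diameter, cap 26 mm in diameter and 21.5 mm high at the top, about 40 g. This point is on its axis half-way up, 57.5 mm above its foot. At the start two tubes stand in the blue stand and one already stands in the cradle pocket nearest the dial (seat_2); which colour is where varies
- tube_green_mid (a point): culture tube, green cap, upright: 115 mm tall, clear round-bottomed body 22 mm in diameter, cap 26 mm in diameter and 21.5 mm high at the top, about 40 g. This point is on its axis half-way up, 57.5 mm above its foot. At the start two tubes stand in the blue stand and one already stands in the cradle pocket nearest the dial (seat_2); which colour is where varies
- tube_violet_mid (a point): culture tube, violet cap, upright: 115 mm tall, clear round-bottomed body 22 mm in diameter, cap 26 mm in diameter and 21.5 mm high at the top, about 40 g. This point is on its axis half-way up, 57.5 mm above its foot. At the start two tubes stand in the blue stand and one already stands in the cradle pocket nearest the dial (seat_2); which colour is where varies
- dye_bottle: small white bottle with a yellow cap, 42 x 84 mm, standing; origin at its foot; leave alone
- amber_bottle: brown bottle with a black cap, 48 x 96 mm, standing; origin at its foot; leave alone
- marker: white marker with a black cap, 132 mm long, lying; leave alone
Not all that is in view belongs to the job. What is shaped like the part that bears tube_orange_mid but pink is not meant. Leave any pink look-alike of the part that bears tube_green_mid alone.

How it is judged:
By the outcome, as a careful person would: the job done as asked, in the order asked, and still so for the second after the job is handed in, while the arm keeps its last pose, push and grip.
It also fails if it takes over 61 s, if anything falls off the work surface, if the arm or the gripper's body presses on something with over 40 N, if the wrist force passes 120 N, or if a joint passes its speed limit or range.

## Working session

There is one attempt and no reset: what is moved stays moved. The work goes in short steps, Python scripts to look and compute and a tool call to move; the robot and the scene stay as the last step left them, time stands still between calls to the robot, and variables do not carry over. Pictures are saved under pics/ and viewed, about 8 in all and at most 12, crops included, and the job is handed in when it is done.

Besides the shell and the picture viewer there is one more tool, called as name(argument=value, ...), one argument or row to a line, values as JSON. jog_arm: Moves the arm, as the interface text tells. Its arguments: {"type":"object","properties":{"series":{"type":"array"},"fingers":{"type":"number"},"grip_force":{"type":"number"}},"required":["series"]}

```bash
ls; mkdir -p pics
cat > h.py <<'E'
import numpy as np, cv2
from workcell import ctrl
def cam(n,save=None):
    o=ctrl.get_obs(); c=ctrl.read_camera(n)
    if save: cv2.imwrite(f'pics/{save}.png',cv2.cvtColor(c['pixels'],cv2.COLOR_RGB2BGR))
    return o,c
def pts(c):
    """world/tool points per pixel from range"""
    K=c['mtx'];h,w=c['range_z'].shape;u,v=np.meshgrid(np.arange(w),np.arange(h));z=c['range_z']
    P=np.stack([(u-K[0,2])/K[0,0]*z,-(v-K[1,2])/K[1,1]*z,-z,np.ones_like(z)],-1)
    T=c['T'] if 'T' in c else c['tool_from_camera']
    return (P@T.T)[...,:3]
E
python3 - <<'E'
from h import *
o,c=cam('scene','s1'); print({k:np.round(v,3) for k,v in o.items()}); print({k:(v if k in('mtx','T') else np.shape(v)) for k,v in c.items()})
o,d=cam('top','t1'); print({k:v for k,v in d.items() if k not in('pixels','range_z')})
im=np.hstack([c['pixels'],d['pixels']]);
E
```

```text
pics
{'time_s': np.float64(0.0), 'q': array([-1.465,  0.049,  0.098,  1.622,  0.   ,  1.443]), 'qvel': array([-0.   ,  0.001, -0.001, -0.001, -0.001, -0.001]), 'joint_efforts': array([ 0.0000e+00, -3.3878e+01,  3.2002e+01,  2.0000e-02, -0.0000e+00,
        0.0000e+00]), 'ee_pos': array([ 0.122, -0.51 ,  0.23 ]), 'tool_rot': array([-0.001,  0.785, -0.62 , -0.001]), 'force': array([0.371, 0.095, 0.107]), 'wrist_torque': array([-0.006, -0.003,  0.079]), 'width': np.float64(0.085)}
{'pixels': (384, 512, 3), 'range_z': (384, 512), 'mtx': array([[389.9758105 ,   0.        , 263.11125849],
       [  0.        , 389.9758105 , 190.50429057],
       [  0.        ,   0.        ,   1.        ]]), 'T': array([[ 0.8848673 ,  0.29585324, -0.3598343 ,  0.20030376],
       [-0.46578308,  0.54949302, -0.69361628, -0.75550997],
       [-0.00748219,  0.78136309,  0.62403184,  0.68252056],
       [ 0.        ,  0.        ,  0.        ,  1.        ]])}
{'mtx': array([[354.85806806,   0.        , 261.24682142],
       [  0.        , 354.85806806, 192.74458496],
       [  0.        ,   0.        ,   1.        ]]), 'T': array([[-1.23416374e-01,  9.72688248e-01, -1.96585783e-01,
         3.70708802e-01],
       [-9.92354891e-01, -1.21052314e-01,  2.40438479e-02,
        -6.91161294e-02],
       [-4.09995579e-04,  1.98050268e-01,  9.80191779e-01,
         1.01159211e+00],
       [ 0.00000000e+00,  0.00000000e+00,  0.00000000e+00,
         1.00000000e+00]])}
```

View pics/s1.png

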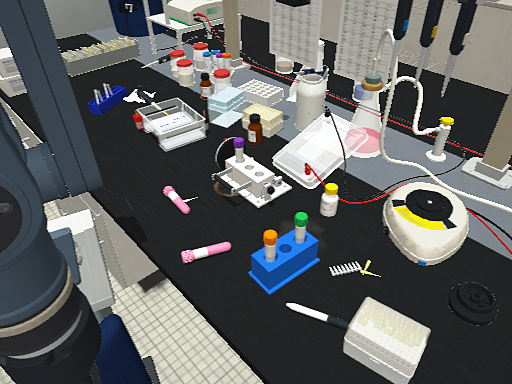

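View pics/t1.png

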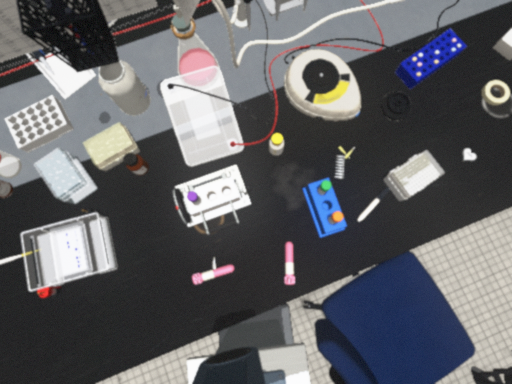

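The scene picture shows the orange cap at (270,240), green at (301,220), both in the blue stand. Violet is at (239,145) in the cradle, and the pink look-alikes lie on the table. In the top view the stand is at (325,208), the cradle at (212,195), with the dial at its left end.

Run:
```python
from h import *
for n in('top','scene'):
    o,c=cam(n); P=pts(c); hsv=cv2.cvtColor(c['pixels'],cv2.COLOR_RGB2HSV); H,S,V=[hsv[...,i].astype(int) for i in range(3)]
    inb=(P[...,0]>.15)&(P[...,0]<.75)&(abs(P[...,1])<.45)
    for name,(a,b) in dict(orange=(8,20),green=(45,80),violet=(128,145)).items():
        m=(H>=a)&(H<=b)&(S>110)&(V>60)&inb&(P[...,2]>.10)&(P[...,2]<.15)
        t=m&(P[...,2]>.131); q=P[t]
        print(n,name,m.sum(),t.sum(),q.mean(0).round(4) if len(q) else None, np.ptp(q,axis=0).round(3) if len(q) else None)
    m=(H>100)&(H<125)&(S>130)&inb&(abs(P[...,2]-.066)<.004)
    q=P[m]; r=cv2.minAreaRect((q[:,:2]*1000).astype(np.float32)); print(n,'stand',len(q),r,q[:,2].mean())
    m=(S<50)&(V>150)&(abs(P[...,2]-.066)<.005)&inb&(P[...,0]<.6)
    k,l,st,ce=cv2.connectedComponentsWithStats(m.astype(np.uint8))
    for i in range(1,k):
        if st[i,4]>150:
            q=P[l==i]; r=cv2.minAreaRect((q[:,:2]*1000).astype(np.float32)); print(n,'white',st[i],r,q[:,2].mean().round(4))
    m=(V<70)&inb&(abs(P[...,2]-.058)<.006)
    k,l,st,ce=cv2.connectedComponentsWithStats(m.astype(np.uint8),connectivity=8)
    for i in range(1,k):
        if st[i,4]>15: q=P[l==i]; print(n,'dark',st[i],q.mean(0).round(4),cv2.minAreaRect((q[:,:2]*1000).astype(np.float32)))
```

```text
top orange 86 75 [ 0.4645 -0.2714  0.1345] [0.022 0.025 0.008]
top green 84 75 [ 0.5465 -0.2559  0.1346] [0.022 0.027 0.007]
top violet 64 62 [0.5594 0.0833 0.135 ] [0.021 0.02  0.007]
top stand 746 ((506.5365295410156, -264.5852355957031), (139.5962677001953, 60.78950119018555), 11.152724266052246) 0.06589509604622894
top white [184 182  56  32 788] ((570.6964721679688, 45.91340637207031), (60.650047302246094, 145.90719604492188), 13.029376983642578) 0.066
top dark [246 184   6   7  28] [ 0.5826 -0.0597  0.058 ] ((583.2141723632812, -59.526527404785156), (17.954383850097656, 11.342637062072754), 12.44846248626709)
top dark [ 84 207  10   6  27] [0.5734 0.3766 0.0599] ((574.1268920898438, 376.4849853515625), (21.386396408081055, 12.039556503295898), 53.21003341674805)
top dark [209 220  27  13 112] [0.4839 0.024  0.06  ] ((485.16943359375, 23.67384147644043), (12.985750198364258, 70.96461486816406), 13.440110206604004)
scene orange 172 86 [ 0.4652 -0.2751  0.1333] [0.024 0.026 0.004]
scene green 168 84 [ 0.5477 -0.2576  0.1333] [0.025 0.025 0.004]
scene violet 105 43 [0.5608 0.0826 0
[... 368 characters left out ...]
62.91054916381836, 142.01126098632812), 13.210371017456055) 0.0645
scene dark [205 115   4   8  18] [0.5741 0.3737 0.0594] ((573.6617431640625, 370.47698974609375), (41.118385314941406, 10.839397430419922), 68.16506958007812)
scene dark [217 159   9   6  27] [0.5148 0.1094 0.0586] ((516.7000122070312, 108.45697021484375), (11.939366340637207, 24.172300338745117), 80.81084442138672)
scene dark [214 175  19  16  86] [0.483  0.0217 0.058 ] ((483.6678161621094, 23.1618595123291), (9.1614408493042, 76.72924041748047), 13.658815383911133)
scene dark [268 187   6   5  25] [ 0.5811 -0.0616  0.056 ] ((583.1537475585938, -59.31678771972656), (18.626081466674805, 13.003758430480957), 61.66886520385742)
```

jog_arm(
  series=[
    {"az": -0.077},
    {"az": -0.077},
    {"az": -0.077},
    {"az": -0.077},
    {"az": -0.077},
    {"az": -0.077},
    {"az": -0.077},
    {"az": -0.077},
    {"az": -0.077},
    {"az": -0.077},
  ],
)

```text
validation failed for argument at $.se...
```

jog_arm(
  series=[
    {"az": -0.077},
    {"az": -0.077},
    {"az": -0.076},
    {"tx": 0.36,"ty": -0.125},
    {"tx": 0.36,"ty": -0.125},
    {"tx": 0.36,"ty": -0.125},
    {"tx": 0.36,"ty": -0.125},
    {"tx": 0.36,"ty": -0.125},
    {"tx": 0.36,"ty": -0.125},
    {"tx": 0.36,"ty": -0.125},
  ],
)

```text
validation failed for argument at $.se...
```

jog_arm(
  series=[
    {"tx": 0.36,"ty": -0.125},
    {"tx": 0.36,"ty": -0.125},
    {"tx": 0.36,"ty": -0.125},
    {"tx": 0.36,"ty": -0.125},
    {"tx": 0.36,"ty": -0.125},
    {"tx": 0},
    {"tx": 0},
  ],
)

```text
validation failed for argument at $.se...
```

jog_arm(
  series=[
    {"tx": 0,"ty": 0,"tz": 0,"ax": 0,"ay": 0,"az": -0.077},
    {"tx": 0,"ty": 0,"tz": 0,"ax": 0,"ay": 0,"az": -0.077},
    {"tx": 0,"ty": 0,"tz": 0,"ax": 0,"ay": 0,"az": -0.077},
    {"tx": 0,"ty": 0,"tz": 0,"ax": 0,"ay": 0,"az": -0.077},
    {"tx": 0,"ty": 0,"tz": 0,"ax": 0,"ay": 0,"az": -0.077},
    {"tx": 0,"ty": 0,"tz": 0,"ax": 0,"ay": 0,"az": -0.077},
    {"tx": 0,"ty": 0,"tz": 0,"ax": 0,"ay": 0,"az": -0.077},
    {"tx": 0,"ty": 0,"tz": 0,"ax": 0,"ay": 0,"az": -0.077},
    {"tx": 0,"ty": 0,"tz": 0,"ax": 0,"ay": 0,"az": -0.077},
    {"tx": 0,"ty": 0,"tz": 0,"ax": 0,"ay": 0,"az": -0.077},
  ],
)

```text
time_s: 1.03
ee_pos: [0.1216, -0.5105, 0.231]
tool_rot: [-0.0, 0.998, -0.061, -0.0]
force: [0.3, -0.9, 0.9]
width: 0.0853
```

jog_arm(
  series=[
    {"tx": 0,"ty": 0,"tz": 0,"ax": 0,"ay": 0,"az": -0.075},
    {"tx": 0,"ty": 0,"tz": 0,"ax": 0,"ay": 0,"az": -0.075},
    {"tx": 0,"ty": 0,"tz": 0,"ax": 0,"ay": 0,"az": -0.075},
    {"tx": 0.36,"ty": -0.125,"tz": 0,"ax": 0,"ay": 0,"az": 0},
    {"tx": 0.36,"ty": -0.125,"tz": 0,"ax": 0,"ay": 0,"az": 0},
    {"tx": 0.36,"ty": -0.125,"tz": 0,"ax": 0,"ay": 0,"az": 0},
    {"tx": 0.36,"ty": -0.125,"tz": 0,"ax": 0,"ay": 0,"az": 0},
    {"tx": 0.36,"ty": -0.125,"tz": 0,"ax": 0,"ay": 0,"az": 0},
    {"tx": 0.36,"ty": -0.125,"tz": 0,"ax": 0,"ay": 0,"az": 0},
    {"tx": 0.36,"ty": -0.125,"tz": 0,"ax": 0,"ay": 0,"az": 0},
  ],
)

```text
time_s: 1.87
ee_pos: [0.3489, -0.3676, 0.2311]
tool_rot: [-0.0, 0.994, 0.113, -0.0]
force: [0.1, -0.1, -0.3]
width: 0.0854
```

jog_arm(
  series=[
    {"tx": 0.36,"ty": -0.125,"tz": 0,"ax": 0,"ay": 0,"az": 0},
    {"tx": 0.36,"ty": -0.125,"tz": 0,"ax": 0,"ay": 0,"az": 0},
    {"tx": 0.36,"ty": -0.125,"tz": 0,"ax": 0,"ay": 0,"az": 0},
    {"tx": 0.3,"ty": -0.1,"tz": 0,"ax": 0,"ay": 0,"az": 0},
    {"tx": 0,"ty": 0,"tz": 0,"ax": 0,"ay": 0,"az": 0},
    {"tx": 0,"ty": 0,"tz": 0,"ax": 0,"ay": 0,"az": 0},
    {"tx": 0,"ty": 0,"tz": 0,"ax": 0,"ay": 0,"az": 0},
  ],
)

```text
time_s: 2.45
ee_pos: [0.471, -0.2918, 0.231]
tool_rot: [-0.0, 0.994, 0.113, -0.001]
force: [-0.2, -0.3, 0.8]
width: 0.0852
```

Run:
```python
from h import *
from scipy.spatial.transform import Rotation as Ro
o,c=cam('wrist','w1'); print(c['tool_from_camera'].round(4).tolist()); print(o['ee_pos'].round(4),o['tool_rot'].round(4),o['q'].round(3))
q=o['tool_rot'];R=Ro.from_quat([q[1],q[2],q[3],q[0]]).as_matrix()
Pt=pts(c); P=Pt@R.T+o['ee_pos']
hsv=cv2.cvtColor(c['pixels'],cv2.COLOR_RGB2HSV); H,S,V=[hsv[...,i].astype(int) for i in range(3)]
for name,(a,b) in dict(orange=(8,20),green=(45,80)).items():
    m=(H>=a)&(H<=b)&(S>110)&(V>60)&(P[...,2]>.130)&(P[...,2]<.14)
    q=P[m]
    if len(q):
        (x,y),r=cv2.minEnclosingCircle((q[:,:2]*1000).astype(np.float32)); print(name,m.sum(),q.mean(0).round(4),(round(x,1),round(y,1),round(r,1)), Pt[m].mean(0).round(4))
```

```text
[[1.0, 0.0003, -0.0001, -0.0004], [0.0002, -0.9472, -0.3207, -0.0824], [-0.0002, 0.3207, -0.9472, -0.1417], [0.0, 0.0, 0.0, 1.0]]
[ 0.471  -0.2918  0.231 ] [-1.000e-04  9.936e-01  1.129e-01 -6.000e-04] [-6.750e-01  1.260e-01  1.810e-01  1.628e+00 -1.000e-03  6.690e-01]
orange 666 [ 0.4674 -0.2678  0.1337] (467.5, -268.4, 13.5) [ 0.002  -0.0241  0.0973]
green 689 [ 0.5489 -0.2521  0.1337] (549.7, -252.6, 13.5) [ 0.0849 -0.0212  0.0972]
```

jog_arm(
  series=[
    {"tx": 0.018,"ty": -0.236,"tz": 0,"ax": 0,"ay": 0,"az": 0},
    {"tx": 0,"ty": 0,"tz": 0.3,"ax": 0,"ay": 0,"az": 0},
    {"tx": 0,"ty": 0,"tz": 0.3,"ax": 0,"ay": 0,"az": 0},
    {"tx": 0,"ty": 0,"tz": 0.3,"ax": 0,"ay": 0,"az": 0},
    {"tx": 0,"ty": 0,"tz": 0.25,"ax": 0,"ay": 0,"az": 0},
    {"tx": 0,"ty": 0,"tz": 0.16,"ax": 0,"ay": 0,"az": 0},
    {"tx": 0,"ty": 0,"tz": 0,"ax": 0,"ay": 0,"az": 0},
    {"tx": 0,"ty": 0,"tz": 0,"ax": 0,"ay": 0,"az": 0},
  ],
)

```text
time_s: 3.17
ee_pos: [0.4661, -0.2688, 0.0995]
tool_rot: [-0.001, 0.994, 0.112, -0.001]
force: [0.7, -0.9, 0.1]
width: 0.0856
```

jog_arm(
  series=[
    {"tx": 0,"ty": 0,"tz": 0,"ax": 0,"ay": 0,"az": 0},
    {"tx": 0,"ty": 0,"tz": 0,"ax": 0,"ay": 0,"az": 0},
    {"tx": 0,"ty": 0,"tz": 0,"ax": 0,"ay": 0,"az": 0},
    {"tx": 0,"ty": 0,"tz": 0,"ax": 0,"ay": 0,"az": 0},
    {"tx": 0,"ty": 0,"tz": 0,"ax": 0,"ay": 0,"az": 0},
    {"tx": 0,"ty": 0,"tz": 0,"ax": 0,"ay": 0,"az": 0},
    {"tx": 0,"ty": 0,"tz": 0,"ax": 0,"ay": 0,"az": 0},
    {"tx": 0,"ty": 0,"tz": 0,"ax": 0,"ay": 0,"az": 0},
  ],
  fingers=1,
  grip_force=30,
)

```text
time_s: 3.83
ee_pos: [0.4681, -0.2689, 0.1014]
tool_rot: [0.001, 0.994, 0.113, 0.0]
force: [-1.0, -0.2, 5.6]
width: 0.0252
```

jog_arm(
  series=[
    {"tx": 0,"ty": 0,"tz": -0.15,"ax": 0,"ay": 0,"az": 0},
    {"tx": 0,"ty": 0,"tz": -0.3,"ax": 0,"ay": 0,"az": 0},
    {"tx": 0,"ty": 0,"tz": -0.35,"ax": 0,"ay": 0,"az": 0},
    {"tx": 0,"ty": 0,"tz": -0.35,"ax": 0,"ay": 0,"az": 0},
    {"tx": 0,"ty": 0,"tz": -0.25,"ax": 0,"ay": 0,"az": 0},
    {"tx": 0.1,"ty": -0.1,"tz": -0.1,"ax": 0,"ay": 0,"az": 0},
    {"tx": 0.2,"ty": -0.2,"tz": 0,"ax": 0,"ay": 0,"az": 0},
    {"tx": 0.25,"ty": -0.27,"tz": 0,"ax": 0,"ay": 0,"az": 0},
    {"tx": 0.25,"ty": -0.27,"tz": 0,"ax": 0,"ay": 0,"az": 0},
    {"tx": 0.25,"ty": -0.27,"tz": 0,"ax": 0,"ay": 0,"az": 0},
  ],
)

```text
time_s: 4.67
ee_pos: [0.5462, -0.1352, 0.2497]
tool_rot: [-0.0, 0.994, 0.112, 0.0]
force: [1.1, -1.2, -0.6]
width: 0.0251
```

jog_arm(
  series=[
    {"tx": 0.25,"ty": -0.27,"tz": 0,"ax": 0,"ay": 0,"az": 0},
    {"tx": 0.2,"ty": -0.25,"tz": 0,"ax": 0,"ay": 0,"az": 0},
    {"tx": 0.2,"ty": -0.16,"tz": 0,"ax": 0,"ay": 0,"az": 0},
    {"tx": 0,"ty": 0,"tz": 0,"ax": 0,"ay": 0,"az": 0},
    {"tx": 0,"ty": 0,"tz": 0,"ax": 0,"ay": 0,"az": 0},
    {"tx": 0,"ty": 0,"tz": 0,"ax": 0,"ay": 0,"az": 0},
  ],
)

```text
time_s: 5.17
ee_pos: [0.5933, -0.0558, 0.2495]
tool_rot: [-0.0, 0.994, 0.113, -0.001]
force: [-0.4, -0.5, 0.4]
width: 0.0248
```

```bash
cat >> h.py <<'E'
from scipy.spatial.transform import Rotation as Ro
def wrist(save=None):
    o,c=cam('wrist',save); q=o['tool_rot'];R=Ro.from_quat([q[1],q[2],q[3],q[0]]).as_matrix()
    hsv=cv2.cvtColor(c['pixels'],cv2.COLOR_RGB2HSV)
    return o,c,pts(c)@R.T+o['ee_pos'],R,[hsv[...,i].astype(int) for i in range(3)]
E
python3 - <<'E'
from h import *
o,c,P,R,(H,S,V)=wrist('w2'); print(o['ee_pos'].round(4),o['width'].round(4),o['force'].round(2))
m=(abs(P[...,2]-.066)<.004)&(S<60)&(V>120)
k,l,st,ce=cv2.connectedComponentsWithStats(m.astype(np.uint8)); i=1+st[1:,4].argmax(); m=(l==i)
q=P[m]; print(m.sum(),st[i],cv2.minAreaRect((q[:,:2]*1000).astype(np.float32)),q[:,2].mean())
cn,hi=cv2.findContours(m.astype(np.uint8),cv2.RETR_CCOMP,cv2.CHAIN_APPROX_NONE)
for j,cc in enumerate(cn):
    if hi[0,j,3]>=0 and len(cc)>25:
        w=P[cc[:,0,1],cc[:,0,0],:2]; e=cv2.fitEllipse((w*1000).astype(np.float32)); print('hole',cc[:,0].mean(0),np.round(e[0],1),np.round(e[1],1))
m=(H>=128)&(H<=145)&(S>100)&(P[...,2]>.13)&(P[...,2]<.14); q=P[m]
if len(q): print('violet',m.sum(),cv2.minEnclosingCircle((q[:,:2]*1000).astype(np.float32)))
E
```

```text
Traceback (most recent call last):
AttributeError: 'float' object has no attribute 'round'
```

View pics/w2.png

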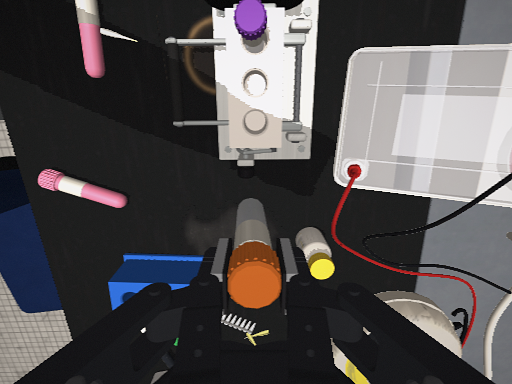

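The wrist view shows the two free pockets at (256,83) and (256,120), the violet cap at (250,15), and the orange tube upright in the jaws. The handle bar is on the left at (177,80).

```bash
cat > pk.py <<'E'
from h import *
o,c,P,R,(H,S,V)=wrist(); print(o['ee_pos'].round(4),round(o['width'],4),np.round(o['force'],2))
m=(abs(P[...,2]-.066)<.005)&(S<110)
k,l,st,ce=cv2.connectedComponentsWithStats(m.astype(np.uint8))
i=max(range(1,k),key=lambda i:st[i,4]*(abs(P[l==i][:,:2].mean(0)-[.57,.03]).max()<.06)); m=(l==i)
q=P[m]; print(m.sum(),st[i],cv2.minAreaRect((q[:,:2]*1000).astype(np.float32)),q[:,2].mean())
cn,hi=cv2.findContours((~m).astype(np.uint8),cv2.RETR_CCOMP,cv2.CHAIN_APPROX_NONE)
T=c['tool_from_camera']; K=c['mtx']
for cc in cn:
    if 25<len(cc)<150:
        p=cc[:,0].astype(float); d=np.c_[(p[:,0]-K[0,2])/K[0,0],-(p[:,1]-K[1,2])/K[1,1],-np.ones(len(p))]@(R@T[:3,:3]).T
        C=o['ee_pos']+R@T[:3,3]; w=C+d*((.066-C[2])/d[:,2])[:,None]; e=cv2.fitEllipse((w[:,:2]*1000).astype(np.float32)); print('hole',p.mean(0).round(),np.round(e[0],1),np.round(e[1],1))
m=(H>=128)&(H<=145)&(S>100)&(P[...,2]>.13)&(P[...,2]<.14); q=P[m]
if len(q): print('violet',m.sum(),cv2.minEnclosingCircle((q[:,:2]*1000).astype(np.float32)))
m=(H>=8)&(H<=20)&(S>110)&(V>60)
if 1:
  Pt=pts(c); q=Pt[m&(abs(Pt[...,0])<.03)&(abs(Pt[...,1])<.03)]; t=q[q[:,2]<q[:,2].min()+.003]; print('held cap top, tool',q[:,2].min().round(4),cv2.minEnclosingCircle((t[:,:2]*1000).astype(np.float32)))
E
python3 pk.py
```

```text
[ 0.5931 -0.0564  0.2498] 0.0251 [-0.04 -0.01 -0.92]
5670 [ 224    7   60  141 5670] ((570.48388671875, 43.09988021850586), (60.10308074951172, 140.51966857910156), 13.403336524963379) 0.06500685856170281
hole [255. 122.] [580.2   2.2] [24.5 24.6]
hole [254.  82.] [570.6  42.4] [24.4 24.8]
violet 902 ((556.46484375, 86.40218353271484), 13.649227142333984)
held cap top, tool -0.0351 ((0.3615676760673523, -1.135189175605774), 13.189449310302734)
```

jog_arm(
  series=[
    {"tx": 0,"ty": -0.19,"tz": 0,"ax": 0,"ay": 0,"az": 0},
    {"tx": 0,"ty": -0.25,"tz": 0,"ax": 0,"ay": 0,"az": 0},
    {"tx": 0,"ty": -0.15,"tz": 0.1,"ax": 0,"ay": 0,"az": 0},
    {"tx": 0,"ty": 0,"tz": 0.3,"ax": 0,"ay": 0,"az": 0},
    {"tx": 0,"ty": 0,"tz": 0.3,"ax": 0,"ay": 0,"az": 0},
    {"tx": 0,"ty": 0,"tz": 0.2,"ax": 0,"ay": 0,"az": 0},
    {"tx": 0,"ty": 0,"tz": 0,"ax": 0,"ay": 0,"az": 0},
    {"tx": 0,"ty": 0,"tz": 0,"ax": 0,"ay": 0,"az": 0},
  ],
)

```text
time_s: 5.93
ee_pos: [0.5788, 0.0008, 0.1591]
tool_rot: [-0.0, 0.994, 0.112, -0.002]
force: [0.3, -0.3, -0.1]
width: 0.0253
```

Run:
```python
from h import *
o,c=cam('wrist'); print(o['ee_pos'].round(4),round(o['width'],4),np.round(o['force'],2))
o,s=cam('scene')
a=cv2.resize(c['pixels'][60:330,120:400],None,fx=1.4,fy=1.4); b=cv2.resize(s['pixels'][110:240,180:310],None,fx=3,fy=3)[:378]
a=a[:378]; b=b[:a.shape[0]]; cv2.imwrite('pics/w3.png',cv2.cvtColor(np.hstack([a,b]),cv2.COLOR_RGB2BGR))
```

```text
[0.5788 0.0008 0.1591] 0.0253 [ 0.3  -0.26 -0.12]
```

View pics/w3.png

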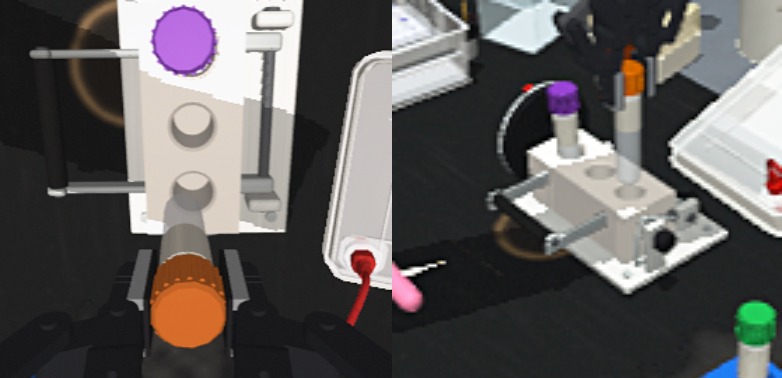

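The left crop shows the tube foot at about (187,200) and its pocket at (193,190), about 2 mm further along tool x. That matches the TCP reading being 1.6 mm short. I correct that, then lower the tube.

jog_arm(
  series=[
    {"tx": 0.018,"ty": 0,"tz": 0,"ax": 0,"ay": 0,"az": 0},
    {"tx": 0,"ty": 0,"tz": 0,"ax": 0,"ay": 0,"az": 0},
    {"tx": 0,"ty": 0,"tz": 0.05,"ax": 0,"ay": 0,"az": 0},
    {"tx": 0,"ty": 0,"tz": 0.05,"ax": 0,"ay": 0,"az": 0},
    {"tx": 0,"ty": 0,"tz": 0.05,"ax": 0,"ay": 0,"az": 0},
    {"tx": 0,"ty": 0,"tz": 0.05,"ax": 0,"ay": 0,"az": 0},
    {"tx": 0,"ty": 0,"tz": 0.05,"ax": 0,"ay": 0,"az": 0},
    {"tx": 0,"ty": 0,"tz": 0.05,"ax": 0,"ay": 0,"az": 0},
    {"tx": 0,"ty": 0,"tz": 0,"ax": 0,"ay": 0,"az": 0},
  ],
)

```text
time_s: 6.78
ee_pos: [0.5817, 0.0025, 0.1287]
tool_rot: [-0.001, 0.994, 0.113, -0.001]
force: [1.6, 1.9, -1.2]
width: 0.025
```

jog_arm(
  series=[
    {"tx": 0,"ty": 0,"tz": 0.06,"ax": 0,"ay": 0,"az": 0},
    {"tx": 0,"ty": 0,"tz": 0.06,"ax": 0,"ay": 0,"az": 0},
    {"tx": 0,"ty": 0,"tz": 0.06,"ax": 0,"ay": 0,"az": 0},
    {"tx": 0,"ty": 0,"tz": 0.04,"ax": 0,"ay": 0,"az": 0},
    {"tx": 0,"ty": 0,"tz": 0.03,"ax": 0,"ay": 0,"az": 0},
    {"tx": 0,"ty": 0,"tz": 0,"ax": 0,"ay": 0,"az": 0},
    {"tx": 0,"ty": 0,"tz": 0,"ax": 0,"ay": 0,"az": 0},
  ],
)

```text
time_s: 7.37
ee_pos: [0.5818, 0.0021, 0.1048]
tool_rot: [-0.0, 0.994, 0.113, -0.0]
force: [1.1, 1.3, -1.4]
width: 0.0251
```

jog_arm(
  series=[
    {"tx": 0,"ty": 0,"tz": 0.02,"ax": 0,"ay": 0,"az": 0},
    {"tx": 0,"ty": 0,"tz": 0.015,"ax": 0,"ay": 0,"az": 0},
    {"tx": 0,"ty": 0,"tz": 0,"ax": 0,"ay": 0,"az": 0},
    {"tx": 0,"ty": 0,"tz": 0,"ax": 0,"ay": 0,"az": 0},
  ],
)

```text
time_s: 7.7
ee_pos: [0.5821, 0.0021, 0.1018]
tool_rot: [-0.0, 0.994, 0.113, 0.0]
force: [1.0, 1.2, -0.8]
width: 0.0251
```

jog_arm(
  series=[
    {"tx": 0,"ty": 0,"tz": 0,"ax": 0,"ay": 0,"az": 0},
    {"tx": 0,"ty": 0,"tz": 0,"ax": 0,"ay": 0,"az": 0},
    {"tx": 0,"ty": 0,"tz": 0,"ax": 0,"ay": 0,"az": 0},
    {"tx": 0,"ty": 0,"tz": 0,"ax": 0,"ay": 0,"az": 0},
    {"tx": 0,"ty": 0,"tz": 0,"ax": 0,"ay": 0,"az": 0},
    {"tx": 0,"ty": 0,"tz": 0,"ax": 0,"ay": 0,"az": 0},
  ],
  fingers=-1,
)

```text
time_s: 8.2
ee_pos: [0.582, 0.0019, 0.1018]
tool_rot: [0.0, 0.994, 0.113, -0.0]
force: [-0.7, 0.3, 0.4]
width: 0.0854
```

jog_arm(
  series=[
    {"tx": 0,"ty": 0,"tz": -0.2,"ax": 0,"ay": 0,"az": 0},
    {"tx": 0,"ty": 0,"tz": -0.3,"ax": 0,"ay": 0,"az": 0},
    {"tx": 0,"ty": 0,"tz": -0.2,"ax": 0,"ay": 0,"az": 0},
    {"tx": -0.1,"ty": 0.25,"tz": 0,"ax": 0,"ay": 0,"az": 0},
    {"tx": -0.13,"ty": 0.36,"tz": 0,"ax": 0,"ay": 0,"az": 0},
    {"tx": -0.13,"ty": 0.36,"tz": 0,"ax": 0,"ay": 0,"az": 0},
    {"tx": -0.13,"ty": 0.36,"tz": 0,"ax": 0,"ay": 0,"az": 0},
    {"tx": -0.13,"ty": 0.36,"tz": 0,"ax": 0,"ay": 0,"az": 0},
    {"tx": -0.13,"ty": 0.36,"tz": 0,"ax": 0,"ay": 0,"az": 0},
    {"tx": -0.143,"ty": 0.356,"tz": 0,"ax": 0,"ay": 0,"az": 0},
  ],
)

```text
time_s: 9.03
ee_pos: [0.5486, -0.2542, 0.1719]
tool_rot: [0.0, 0.994, 0.113, 0.0]
force: [0.7, -0.4, -0.0]
width: 0.0856
```

jog_arm(
  series=[
    {"tx": 0,"ty": 0,"tz": 0,"ax": 0,"ay": 0,"az": 0},
    {"tx": 0,"ty": 0,"tz": 0,"ax": 0,"ay": 0,"az": 0},
    {"tx": 0,"ty": 0,"tz": 0,"ax": 0,"ay": 0,"az": 0},
  ],
)

```text
time_s: 9.28
ee_pos: [0.5487, -0.2524, 0.1717]
tool_rot: [-0.0, 0.994, 0.112, -0.0]
force: [0.5, -0.2, -0.8]
width: 0.0854
```

Run:
```python
from h import *
o,c,P,R,(H,S,V)=wrist(); print(o['ee_pos'].round(4),o['tool_rot'].round(3))
m=(H>=45)&(H<=80)&(S>110)&(V>60)&(P[...,2]>.130)&(P[...,2]<.14); q=P[m]
print('green',m.sum(),cv2.minEnclosingCircle((q[:,:2]*1000).astype(np.float32)), ((q.mean(0)-o['ee_pos'])@R).round(4))
for n in('top','scene'):
    _,d=cam(n); P=pts(d); hsv=cv2.cvtColor(d['pixels'],cv2.COLOR_RGB2HSV).astype(int); H,S,V=hsv[...,0],hsv[...,1],hsv[...,2]
    m=(H>=8)&(H<=20)&(S>110)&(V>60)&(abs(P[...,0]-.58)<.04)&(abs(P[...,1])<.04)&(P[...,2]>.1); q=P[m]
    print(n,'orange z max',np.percentile(q[:,2],[50,90,99]).round(4),q[q[:,2]>.13].mean(0).round(4))
```

```text
[ 0.5487 -0.2524  0.1717] [-0.     0.994  0.112 -0.   ]
green 1013 ((550.3499145507812, -252.35508728027344), 13.9286470413208) [ 0.0013 -0.0009  0.0381]
top orange z max [0.134  0.1362 0.1381] [0.5856 0.009  0.1344]
scene orange z max [0.1273 0.134  0.1354] [0.5858 0.0069 0.1328]
```

jog_arm(
  series=[
    {"tx": 0.014,"ty": -0.005,"tz": 0.2,"ax": 0,"ay": 0,"az": 0},
    {"tx": 0,"ty": 0,"tz": 0.3,"ax": 0,"ay": 0,"az": 0},
    {"tx": 0,"ty": 0,"tz": 0.21,"ax": 0,"ay": 0,"az": 0},
    {"tx": 0,"ty": 0,"tz": 0,"ax": 0,"ay": 0,"az": 0},
    {"tx": 0,"ty": 0,"tz": 0,"ax": 0,"ay": 0,"az": 0},
  ],
)

```text
time_s: 9.85
ee_pos: [0.5492, -0.2497, 0.0994]
tool_rot: [-0.001, 0.994, 0.114, -0.002]
force: [0.9, 1.1, 0.7]
width: 0.0856
```

jog_arm(
  series=[
    {"tx": 0,"ty": 0,"tz": 0,"ax": 0,"ay": 0,"az": 0},
    {"tx": 0,"ty": 0,"tz": 0,"ax": 0,"ay": 0,"az": 0},
    {"tx": 0,"ty": 0,"tz": 0,"ax": 0,"ay": 0,"az": 0},
    {"tx": 0,"ty": 0,"tz": 0,"ax": 0,"ay": 0,"az": 0},
    {"tx": 0,"ty": 0,"tz": 0,"ax": 0,"ay": 0,"az": 0},
    {"tx": 0,"ty": 0,"tz": 0,"ax": 0,"ay": 0,"az": 0},
    {"tx": 0,"ty": 0,"tz": 0,"ax": 0,"ay": 0,"az": 0},
    {"tx": 0,"ty": 0,"tz": 0,"ax": 0,"ay": 0,"az": 0},
  ],
  fingers=1,
  grip_force=30,
)

```text
time_s: 10.52
ee_pos: [0.5504, -0.2522, 0.1021]
tool_rot: [0.001, 0.994, 0.113, 0.0]
force: [-1.6, -0.6, 4.8]
width: 0.0251
```

jog_arm(
  series=[
    {"tx": 0,"ty": 0,"tz": -0.15,"ax": 0,"ay": 0,"az": 0},
    {"tx": 0,"ty": 0,"tz": -0.3,"ax": 0,"ay": 0,"az": 0},
    {"tx": 0,"ty": 0,"tz": -0.35,"ax": 0,"ay": 0,"az": 0},
    {"tx": 0,"ty": 0,"tz": -0.35,"ax": 0,"ay": 0,"az": 0},
    {"tx": 0,"ty": 0,"tz": -0.25,"ax": 0,"ay": 0,"az": 0},
    {"tx": 0.03,"ty": -0.1,"tz": -0.1,"ax": 0,"ay": 0,"az": 0},
    {"tx": 0.09,"ty": -0.3,"tz": 0,"ax": 0,"ay": 0,"az": 0},
    {"tx": 0.11,"ty": -0.36,"tz": 0,"ax": 0,"ay": 0,"az": 0},
    {"tx": 0.11,"ty": -0.36,"tz": 0,"ax": 0,"ay": 0,"az": 0},
    {"tx": 0.11,"ty": -0.36,"tz": 0,"ax": 0,"ay": 0,"az": 0},
  ],
)

```text
time_s: 11.35
ee_pos: [0.5603, -0.095, 0.2489]
tool_rot: [-0.001, 0.994, 0.112, -0.001]
force: [0.6, 0.3, -1.1]
width: 0.0251
```

jog_arm(
  series=[
    {"tx": 0.11,"ty": -0.36,"tz": 0,"ax": 0,"ay": 0,"az": 0},
    {"tx": 0.11,"ty": -0.36,"tz": 0,"ax": 0,"ay": 0,"az": 0},
    {"tx": 0.11,"ty": -0.36,"tz": 0,"ax": 0,"ay": 0,"az": 0},
    {"tx": 0.08,"ty": -0.264,"tz": 0,"ax": 0,"ay": 0,"az": 0},
    {"tx": 0,"ty": 0,"tz": 0,"ax": 0,"ay": 0,"az": 0},
    {"tx": 0,"ty": 0,"tz": 0,"ax": 0,"ay": 0,"az": 0},
    {"tx": 0,"ty": 0,"tz": 0,"ax": 0,"ay": 0,"az": 0},
    {"tx": 0,"ty": 0,"tz": 0,"ax": 0,"ay": 0,"az": 0},
  ],
)

```text
time_s: 12.02
ee_pos: [0.5704, 0.0421, 0.2499]
tool_rot: [0.0, 0.994, 0.112, -0.001]
force: [-0.2, -0.2, -0.7]
width: 0.0246
```

Run:
```python
from h import *
o,c,P,R,(H,S,V)=wrist('w4'); print(o['ee_pos'].round(4),round(o['width'],4),o['tool_rot'].round(4)); Pt=pts(c)
m=(H>=45)&(H<=80)&(S>110)&(V>60); q=Pt[m&(abs(Pt[...,0])<.03)&(abs(Pt[...,1])<.03)]; z0=q[:,2].min(); t=q[q[:,2]<z0+.003]; print('held green, tool',z0.round(4),cv2.minEnclosingCircle((t[:,:2]*1000).astype(np.float32)))
```

```text
[0.5704 0.0421 0.2499] 0.0246 [ 0.000e+00  9.937e-01  1.122e-01 -7.000e-04]
held green, tool -0.0336 ((-0.30593952536582947, -0.05656639114022255), 13.017509460449219)
```

View pics/w4.png

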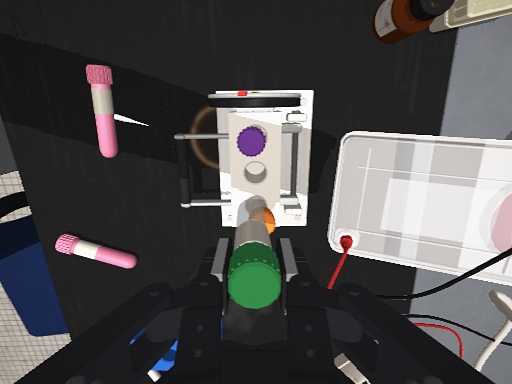

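The wrist view shows the middle pocket at (255,172), free, with the green tube held in line with it and orange and violet seated on either side. Lowering now.

jog_arm(
  series=[
    {"tx": 0.008,"ty": 0,"tz": 0.2,"ax": 0,"ay": 0,"az": 0},
    {"tx": 0,"ty": 0,"tz": 0.3,"ax": 0,"ay": 0,"az": 0},
    {"tx": 0,"ty": 0,"tz": 0.2,"ax": 0,"ay": 0,"az": 0},
    {"tx": 0,"ty": 0,"tz": 0.1,"ax": 0,"ay": 0,"az": 0},
    {"tx": 0,"ty": 0,"tz": 0.1,"ax": 0,"ay": 0,"az": 0},
    {"tx": 0,"ty": 0,"tz": 0,"ax": 0,"ay": 0,"az": 0},
    {"tx": 0,"ty": 0,"tz": 0,"ax": 0,"ay": 0,"az": 0},
    {"tx": 0,"ty": 0,"tz": 0,"ax": 0,"ay": 0,"az": 0},
  ],
)

```text
time_s: 12.73
ee_pos: [0.5724, 0.0428, 0.1625]
tool_rot: [0.0, 0.994, 0.113, 0.001]
force: [1.1, -0.6, 0.5]
width: 0.0251
```

jog_arm(
  series=[
    {"tx": -0.005,"ty": 0,"tz": 0.03,"ax": 0,"ay": 0,"az": 0},
    {"tx": 0,"ty": 0,"tz": 0.05,"ax": 0,"ay": 0,"az": 0},
    {"tx": 0,"ty": 0,"tz": 0.05,"ax": 0,"ay": 0,"az": 0},
    {"tx": 0,"ty": 0,"tz": 0.05,"ax": 0,"ay": 0,"az": 0},
    {"tx": 0,"ty": 0,"tz": 0.05,"ax": 0,"ay": 0,"az": 0},
    {"tx": 0,"ty": 0,"tz": 0.05,"ax": 0,"ay": 0,"az": 0},
    {"tx": 0,"ty": 0,"tz": 0,"ax": 0,"ay": 0,"az": 0},
  ],
)

```text
time_s: 13.32
ee_pos: [0.5713, 0.0436, 0.1317]
tool_rot: [-0.001, 0.994, 0.113, 0.0]
force: [2.1, 2.3, -2.0]
width: 0.0255
```

jog_arm(
  series=[
    {"tx": 0,"ty": 0,"tz": 0.06,"ax": 0,"ay": 0,"az": 0},
    {"tx": 0,"ty": 0,"tz": 0.06,"ax": 0,"ay": 0,"az": 0},
    {"tx": 0,"ty": 0,"tz": 0.06,"ax": 0,"ay": 0,"az": 0},
    {"tx": 0,"ty": 0,"tz": 0.05,"ax": 0,"ay": 0,"az": 0},
    {"tx": 0,"ty": 0,"tz": 0.04,"ax": 0,"ay": 0,"az": 0},
    {"tx": 0,"ty": 0,"tz": 0.02,"ax": 0,"ay": 0,"az": 0},
    {"tx": 0,"ty": 0,"tz": 0,"ax": 0,"ay": 0,"az": 0},
    {"tx": 0,"ty": 0,"tz": 0,"ax": 0,"ay": 0,"az": 0},
  ],
)

```text
time_s: 13.98
ee_pos: [0.5709, 0.043, 0.1033]
tool_rot: [-0.0, 0.994, 0.113, -0.0]
force: [3.4, 2.1, -1.5]
width: 0.0249
```

jog_arm(
  series=[
    {"tx": 0,"ty": 0,"tz": 0,"ax": 0,"ay": 0,"az": 0},
    {"tx": 0,"ty": 0,"tz": 0,"ax": 0,"ay": 0,"az": 0},
    {"tx": 0,"ty": 0,"tz": 0,"ax": 0,"ay": 0,"az": 0},
    {"tx": 0,"ty": 0,"tz": 0,"ax": 0,"ay": 0,"az": 0},
    {"tx": 0,"ty": 0,"tz": 0,"ax": 0,"ay": 0,"az": 0},
    {"tx": 0,"ty": 0,"tz": 0,"ax": 0,"ay": 0,"az": 0},
  ],
  fingers=-1,
)

```text
time_s: 14.48
ee_pos: [0.5708, 0.0427, 0.1037]
tool_rot: [0.0, 0.994, 0.113, -0.0]
force: [0.5, 0.3, 0.4]
width: 0.0851
```

jog_arm(
  series=[
    {"tx": 0,"ty": 0,"tz": -0.2,"ax": 0,"ay": 0,"az": 0},
    {"tx": 0,"ty": 0,"tz": -0.4,"ax": 0,"ay": 0,"az": 0},
    {"tx": 0,"ty": 0,"tz": -0.3,"ax": 0,"ay": 0,"az": 0},
    {"tx": 0,"ty": -0.3,"tz": 0,"ax": 0,"ay": 0,"az": 0},
    {"tx": 0,"ty": -0.4,"tz": 0,"ax": 0,"ay": 0,"az": 0},
    {"tx": 0,"ty": -0.4,"tz": 0,"ax": 0,"ay": 0,"az": 0},
    {"tx": 0,"ty": -0.4,"tz": 0,"ax": 0,"ay": 0,"az": 0},
    {"tx": 0,"ty": -0.2,"tz": 0,"ax": 0,"ay": 0,"az": 0},
    {"tx": 0,"ty": 0,"tz": 0,"ax": -0.07,"ay": 0,"az": 0},
    {"tx": 0,"ty": 0,"tz": 0,"ax": -0.07,"ay": 0,"az": 0},
  ],
  fingers=0,
)

```text
time_s: 15.32
ee_pos: [0.5334, 0.2086, 0.1953]
tool_rot: [0.111, 0.987, 0.112, 0.014]
force: [0.1, -0.0, -0.2]
width: 0.0424
```

jog_arm(
  series=[
    {"tx": 0,"ty": 0,"tz": 0,"ax": -0.07,"ay": 0,"az": 0},
    {"tx": 0,"ty": 0,"tz": 0,"ax": -0.07,"ay": 0,"az": 0},
    {"tx": 0,"ty": 0,"tz": 0,"ax": -0.05,"ay": 0,"az": 0},
    {"tx": 0,"ty": 0,"tz": 0,"ax": 0,"ay": 0,"az": 0},
    {"tx": 0,"ty": 0,"tz": 0,"ax": 0,"ay": 0,"az": 0},
    {"tx": 0,"ty": 0,"tz": 0,"ax": 0,"ay": 0,"az": 0},
  ],
)

```text
time_s: 15.82
ee_pos: [0.5332, 0.2083, 0.1941]
tool_rot: [0.254, 0.961, 0.109, 0.029]
force: [-0.4, -0.3, 0.2]
width: 0.0426
```

Run:
```python
from h import *
o,c,P,R,(H,S,V)=wrist('w5'); print(o['ee_pos'].round(4),o['tool_rot'].round(4),round(o['width'],3))
ex=np.array([-.2305,.973,0]);ey=np.array([-.973,-.2305,0]);O=np.array([.571,.043,0])
L=np.stack([(P-O)@ex,(P-O)@ey,P[...,2]],-1); np.save('L5.npy',L)
near=(L[...,0]>.06)&(L[...,0]<.12)&(abs(L[...,1])<.07)&(L[...,2]>.0)&(L[...,2]<.14)
r=((H<8)|(H>172))&(S>130)&(V>80)&near; print('red',r.sum(),np.argwhere(r).mean(0)[::-1],L[r].mean(0).round(4),L[r].min(0).round(4),L[r].max(0).round(4))
w=near&(S<40)&(V>150)&(L[...,2]>.02); k,l,st,ce=cv2.connectedComponentsWithStats(w.astype(np.uint8))
for i in range(1,k):
    if st[i,4]>200: q=L[l==i]; print(st[i],np.median(q,0).round(4),q.min(0).round(4),q.max(0).round(4),cv2.minEnclosingCircle((q[:,1:]*1000).astype(np.float32)))
```

```text
[0.5332 0.2083 0.1941] [0.254  0.9606 0.1087 0.0289] 0.043
red 98 [242.5        222.82653061] [0.0891 0.0108 0.1141] [0.0793 0.0066 0.1031] [0.0916 0.016  0.1207]
[ 212  159   84   64 3489] [ 0.0858 -0.0015  0.0684] [ 0.0838 -0.0456  0.0202] [0.0901 0.0463 0.1131] ((-0.22394739091396332, 65.53143310546875), 47.85453796386719)
```

View pics/w5.png

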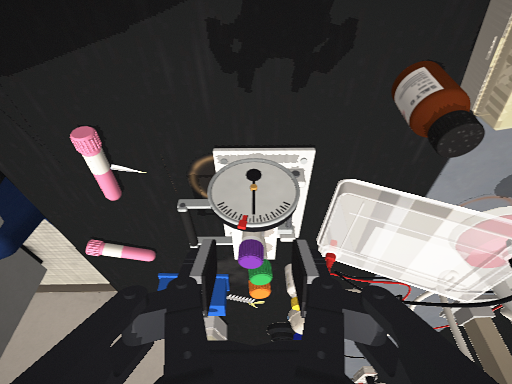

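The dial face is in view. Its pivot is near (253,187), the needle tip near (254,213), and the red tab near (242,222), on the handle-bar side. All three caps are seated in a row. I measure the tab angle on the dial plane.

```bash
cat > dial.py <<'E'
from h import *
import sys
o,c,P,R,(H,S,V)=wrist(sys.argv[1] if len(sys.argv)>1 else None); print(o['ee_pos'].round(4),round(o['width'],4),np.round(o['force'],1))
ex=np.array([-.2305,.973,0]);ey=np.array([-.973,-.2305,0]);ez=np.array([0,0,1.]);B=np.stack([ex,ey,ez]);O=np.array([.571,.043,0])
K=c['mtx'];T=c['tool_from_camera'];C=B@(o['ee_pos']+R@T[:3,3]-O)
v,u=np.mgrid[:384,:512]; D=np.stack([(u-K[0,2])/K[0,0],-(v-K[1,2])/K[1,1],-np.ones_like(u,float)],-1)@(B@R@T[:3,:3]).T
XP=.0865; X=C+D*((XP-C[0])/D[...,0])[...,None]; Y,Z=X[...,1],X[...,2]     # every pixel cast on the dial plane
L=(P-O)@B.T; on=(abs(L[...,0]-XP)<.008)&(abs(L[...,1])<.12)&(L[...,2]>.01)
w=on&(S<50)&(V>110); k,l,st,ce=cv2.connectedComponentsWithStats(w.astype(np.uint8)); i=1+st[1:,4].argmax()
cn,_=cv2.findContours((l==i).astype(np.uint8),cv2.RETR_EXTERNAL,cv2.CHAIN_APPROX_NONE); h=cv2.convexHull(cn[0])[:,0]
(cy,cz),ax,an=cv2.fitEllipse((np.c_[Y[h[:,1],h[:,0]],Z[h[:,1],h[:,0]]]*1000).astype(np.float32)); cy/=1000;cz/=1000
print('dial px',st[i],'centre',round(cy,4),round(cz,4),'axes',np.round(ax,1))
rho=np.hypot(Y-cy,Z-cz); ang=np.arctan2(Y-cy,Z-cz)
r=((H<8)|(H>172))&(S>130)&(V>70)&(rho>.033)&(rho<.054)&(abs(ang)<.8); print('tab',r.sum(),'ang',ang[r].mean().round(3),'rho',rho[r].min().round(4),rho[r].max().round(4))
n=(V<90)&(S<120)&(rho>.010)&(rho<.030)&(abs(ang)<.8)&~r; print('needle',n.sum(),'ang',ang[n].mean().round(3),ang[n].std().round(3))
E
python3 dial.py
python3 - <<'E'
from h import *
for n in('top','scene'):
    _,d=cam(n); P=pts(d); hsv=cv2.cvtColor(d['pixels'],cv2.COLOR_RGB2HSV).astype(int); H,S,V=hsv[...,0],hsv[...,1],hsv[...,2]
    for nm,(a,b) in dict(orange=(8,20),green=(45,80),violet=(128,145)).items():
        m=(H>=a)&(H<=b)&(S>110)&(V>60)&(abs(P[...,0]-.57)<.05)&(abs(P[...,1]-.04)<.08)&(P[...,2]>.1); q=P[m]
        if len(q)>5: print(n,nm,len(q),np.percentile(q[:,2],[50,90,99]).round(4),q[q[:,2]>.13].mean(0).round(4))
E
```

```text
[0.5334 0.2079 0.1946] 0.0426 [ 1.  -0.9 -0. ]
dial px [ 207  150  108   77 5435] centre -0.0099 0.0288 axes [123.2 181.4]
top orange 87 [0.134  0.1361 0.138 ] [0.5855 0.0091 0.1342]
top green 64 [0.1345 0.1367 0.1379] [0.5759 0.0485 0.1348]
top violet 65 [0.1348 0.1368 0.1388] [0.5556 0.0857 0.1348]
scene orange 104 [0.1273 0.1336 0.1356] [0.5867 0.0074 0.1327]
scene green 98 [0.1285 0.1337 0.1355] [0.5773 0.0465 0.1329]
scene violet 100 [0.1292 0.134  0.1346] [0.5569 0.0851 0.1328]dial.py:14: RuntimeWarning: Mean of empty slice.
  r=((H<8)|(H>172))&(S>130)&(V>70)&(rho>.033)&(rho<.054)&(abs(ang)<.8); print('tab',r.sum(),'ang',ang[r].mean().round(3),'rho',rho[r].min().round(4),rho[r].max().round(4))
  ret = ret.dtype.type(ret / rcount)
Traceback (most recent call last):
  File "dial.py", line 14, in <module>
    r=((H<8)|(H>172))&(S>130)&(V>70)&(rho>.033)&(rho<.054)&(abs(ang)<.8); print('tab',r.sum(),'ang',ang[r].mean().round(3),'rho',rho[r].min().round(4),rho[r].max().round(4))
                                                                                                                                 ~~~~~~~~~~^^
ValueError: zero-size array to reduction operation minimum which has no identity
```

```bash
sed -i 's/^L=(P-O).*/L=(P-O)@B.T; on=(L[...,0]>.082)\&(L[...,0]<.0915)\&(abs(L[...,1])<.12)\&(L[...,2]>.0145)/' dial.py; python3 dial.py
```

```text
[0.5335 0.2076 0.195 ] 0.0423 [ 0.6 -0.8 -0.8]
dial px [ 207  157   93   69 4485] centre 0.0005 0.0658 axes [100.8 102.9]
tab 93 ang 0.223 rho 0.0376 0.0539
needle 42 ang -0.011 0.049
```

jog_arm(
  series=[
    {"tx": 0,"ty": 0,"tz": 0,"ax": 0.066,"ay": 0,"az": 0},
    {"tx": 0,"ty": 0,"tz": 0,"ax": 0.066,"ay": 0,"az": 0},
    {"tx": 0,"ty": 0,"tz": 0,"ax": 0.066,"ay": 0,"az": 0},
    {"tx": 0,"ty": 0,"tz": 0,"ax": 0.066,"ay": 0,"az": 0},
    {"tx": 0,"ty": 0,"tz": 0,"ax": 0.066,"ay": 0,"az": 0},
    {"tx": -0.18,"ty": 0.33,"tz": 0,"ax": 0,"ay": 0,"az": 0},
    {"tx": -0.18,"ty": 0.33,"tz": 0,"ax": 0,"ay": 0,"az": 0},
    {"tx": -0.18,"ty": 0.34,"tz": 0,"ax": 0,"ay": 0,"az": 0},
    {"tx": -0.18,"ty": 0.35,"tz": 0,"ax": 0,"ay": 0,"az": 0},
    {"tx": -0.173,"ty": 0.345,"tz": 0,"ax": 0,"ay": 0,"az": 0},
  ],
)

```text
time_s: 16.9
ee_pos: [0.4831, 0.0212, 0.1945]
tool_rot: [0.0, 0.994, 0.112, 0.001]
force: [0.2, -0.3, -0.9]
width: 0.0428
```

jog_arm(
  series=[
    {"tx": 0,"ty": 0,"tz": 0,"ax": 0,"ay": 0,"az": 0},
    {"tx": 0,"ty": 0,"tz": 0,"ax": 0,"ay": 0,"az": 0},
    {"tx": 0,"ty": 0,"tz": 0,"ax": 0,"ay": 0,"az": 0},
  ],
)

```text
time_s: 17.15
ee_pos: [0.4841, 0.0231, 0.1944]
tool_rot: [-0.0, 0.994, 0.112, 0.001]
force: [0.2, 0.1, -0.2]
width: 0.0427
```

Run:
```python
from h import *
o,c,P,R,(H,S,V)=wrist('w6'); print(o['ee_pos'].round(4),o['tool_rot'].round(4),o['q'].round(3))
m=(V<80)&(abs(P[...,2]-.058)<.006)&(abs(P[...,0]-.485)<.03)&(abs(P[...,1]-.0225)<.05)
q=P[m]; print(m.sum(),q.mean(0).round(4),cv2.minAreaRect((q[:,:2]*1000).astype(np.float32)),((q.mean(0)-o['ee_pos'])@R).round(4))
```

```text
[0.4841 0.0231 0.1944] [-2.000e-04  9.937e-01  1.119e-01  7.000e-04] [-9.100e-02 -6.400e-02 -8.600e-02  1.548e+00  1.000e-03  1.255e+00]
956 [0.4839 0.0258 0.0589] ((484.2942199707031, 24.299020767211914), (28.384746551513672, 87.80339050292969), 1.0780558586120605) [ 0.0003 -0.0027  0.1354]
```

jog_arm(
  series=[
    {"tx": 0,"ty": 0,"tz": 0.3,"ax": 0,"ay": 0,"az": 0},
    {"tx": 0,"ty": 0,"tz": 0.35,"ax": 0,"ay": 0,"az": 0},
    {"tx": 0,"ty": 0,"tz": 0.3,"ax": 0,"ay": 0,"az": 0},
    {"tx": 0,"ty": 0,"tz": 0.2,"ax": 0,"ay": 0,"az": 0},
    {"tx": 0,"ty": 0,"tz": 0.2,"ax": 0,"ay": 0,"az": 0},
    {"tx": 0,"ty": 0,"tz": 0.2,"ax": 0,"ay": 0,"az": 0},
    {"tx": 0,"ty": 0,"tz": 0,"ax": 0,"ay": 0,"az": 0},
    {"tx": 0,"ty": 0,"tz": 0,"ax": 0,"ay": 0,"az": 0},
    {"tx": 0,"ty": 0,"tz": 0,"ax": 0,"ay": 0,"az": 0},
  ],
)

```text
time_s: 17.95
ee_pos: [0.4847, 0.0242, 0.0399]
tool_rot: [0.0, 0.994, 0.114, 0.001]
force: [0.7, -0.3, 0.6]
width: 0.0426
```

jog_arm(
  series=[
    {"tx": 0,"ty": 0,"tz": 0,"ax": 0,"ay": 0,"az": 0},
    {"tx": 0,"ty": 0,"tz": 0,"ax": 0,"ay": 0,"az": 0},
    {"tx": 0,"ty": 0,"tz": 0,"ax": 0,"ay": 0,"az": 0},
    {"tx": 0,"ty": 0,"tz": 0,"ax": 0,"ay": 0,"az": 0},
    {"tx": 0,"ty": 0,"tz": 0,"ax": 0,"ay": 0,"az": 0},
    {"tx": 0,"ty": 0,"tz": 0,"ax": 0,"ay": 0,"az": 0},
  ],
  fingers=1,
  grip_force=30,
)

```text
time_s: 18.45
ee_pos: [0.485, 0.0234, 0.0406]
tool_rot: [0.0, 0.994, 0.113, 0.001]
force: [-1.7, 0.2, 7.0]
width: 0.0118
```

jog_arm(
  series=[
    {"tx": 0.004,"ty": 0,"tz": -0.032,"ax": 0,"ay": -0.0146,"az": 0},
    {"tx": 0.004,"ty": 0,"tz": -0.032,"ax": 0,"ay": -0.0146,"az": 0},
    {"tx": 0.004,"ty": 0,"tz": -0.032,"ax": 0,"ay": -0.0146,"az": 0},
    {"tx": 0.004,"ty": 0,"tz": -0.032,"ax": 0,"ay": -0.0146,"az": 0},
    {"tx": 0.004,"ty": 0,"tz": -0.032,"ax": 0,"ay": -0.0146,"az": 0},
    {"tx": 0.004,"ty": 0,"tz": -0.032,"ax": 0,"ay": -0.0146,"az": 0},
    {"tx": 0.004,"ty": 0,"tz": -0.032,"ax": 0,"ay": -0.0146,"az": 0},
    {"tx": 0.004,"ty": 0,"tz": -0.032,"ax": 0,"ay": -0.0146,"az": 0},
    {"tx": 0.004,"ty": 0,"tz": -0.032,"ax": 0,"ay": -0.0146,"az": 0},
    {"tx": 0.004,"ty": 0,"tz": -0.032,"ax": 0,"ay": -0.0146,"az": 0},
  ],
)

```text
time_s: 19.28
ee_pos: [0.4912, 0.0249, 0.0699]
tool_rot: [0.013, 0.987, 0.112, -0.114]
force: [-0.0, 0.2, -0.7]
width: 0.0119
```

jog_arm(
  series=[
    {"tx": 0,"ty": 0,"tz": 0,"ax": 0,"ay": 0,"az": 0},
    {"tx": 0,"ty": 0,"tz": 0,"ax": 0,"ay": 0,"az": 0},
    {"tx": 0,"ty": 0,"tz": 0,"ax": 0,"ay": 0,"az": 0},
    {"tx": 0,"ty": 0,"tz": 0,"ax": 0,"ay": 0,"az": 0},
    {"tx": 0,"ty": 0,"tz": 0,"ax": 0,"ay": 0,"az": 0},
    {"tx": 0,"ty": 0,"tz": 0,"ax": 0,"ay": 0,"az": 0},
    {"tx": 0,"ty": 0,"tz": 0,"ax": 0,"ay": 0,"az": 0},
    {"tx": 0,"ty": 0,"tz": 0,"ax": 0,"ay": 0,"az": 0},
    {"tx": 0,"ty": 0,"tz": 0,"ax": 0,"ay": 0,"az": 0},
    {"tx": 0,"ty": 0,"tz": 0,"ax": 0,"ay": 0,"az": 0},
  ],
)

```text
time_s: 20.12
ee_pos: [0.4913, 0.0249, 0.0702]
tool_rot: [0.013, 0.987, 0.112, -0.113]
force: [2.1, -0.6, -2.5]
width: 0.0115
```

Run:
```python
from h import *
o,c,P,R,(H,S,V)=wrist(); print(o['ee_pos'].round(4),o['tool_rot'].round(4),np.round(o['force'],1),round(o['width'],4))
t=np.arcsin(-R[:,2]@np.array([.973,.2305,0])); print('tool tilt',t.round(4))
_,s=cam('scene'); _,tp=cam('top')
a=cv2.resize(c['pixels'][100:384,150:450],(400,379)); b=cv2.resize(s['pixels'][110:240,180:310],(390,379))
cv2.imwrite('pics/w7.png',cv2.cvtColor(np.hstack([a,b]),cv2.COLOR_RGB2BGR))
```

```text
[0.4913 0.0249 0.0702] [ 0.013   0.9871  0.1119 -0.1133] [ 2.1 -0.6 -2.5] 0.0115
tool tilt 0.2286
```

View pics/w7.png

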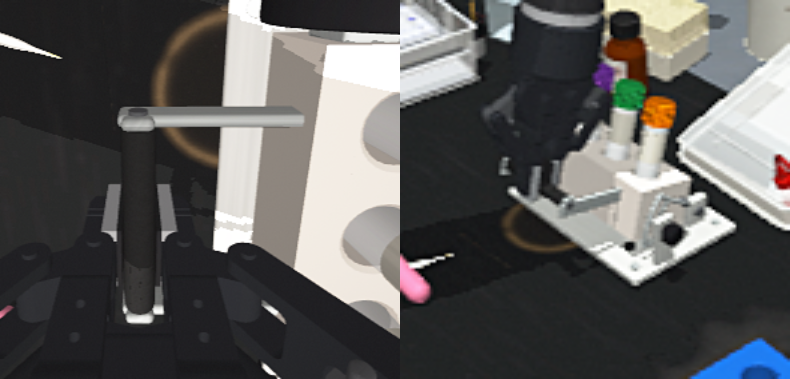

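The picture shows the bar gripped between the pads mid-way, the cradle tilted, and all three tubes in place. The dial face is not in view. I'll get the tilt by fitting planes to the block top, and refine the tab and needle angles from the saved dial picture.

```bash
cat > tilt.py <<'E'
from h import *
ey=np.array([-.973,-.2305,0])
def fit(q):
    for _ in range(4):
        A=np.c_[q[:,:2],np.ones(len(q))]; s,*_=np.linalg.lstsq(A,q[:,2],rcond=None); r=A@s-q[:,2]; q=q[abs(r)<max(2*r.std(),.0007)]
    n=np.array([-s[0],-s[1],1]); n/=np.linalg.norm(n); return n,len(q),r.std()
def run():
    o,c,P,R,(H,S,V)=wrist(); res=[('wrist',P,H,S,V)]; print(o['ee_pos'].round(4),np.round(o['force'],1))
    for nm in('top','scene'):
        _,d=cam(nm); h=cv2.cvtColor(d['pixels'],cv2.COLOR_RGB2HSV).astype(int); res.append((nm,pts(d),h[...,0],h[...,1],h[...,2]))
    O=np.array([.571,.043,0]); ex=np.array([-.2305,.973,0])
    for nm,P,H,S,V in res:
        lx,ly=(P-O)@ex,(P-O)@ey; z=P[...,2]
        K=np.ones((3,3),np.uint8)
        m=(abs(lx)<.068)&(ly>-.05)&(ly<.025)&(abs(z-(.066+.228*(ly+.05)))<.010)&(S<110)
        m=cv2.erode(m.astype(np.uint8),K)>0
        if m.sum()>60: n,k,sd=fit(P[m]); print(nm,'block top tilt',np.arctan2(-n@ey,n[2]).round(4),'across',(n@ex).round(3),k,sd.round(5))
        b=(abs(z-.012)<.004)&(lx>-.09)&(lx<.09)&(abs(ly)<.09)&(S<110); b=cv2.erode(b.astype(np.uint8),K)>0
        if b.sum()>60: n,k,sd=fit(P[b]); print(nm,'base tilt',np.arctan2(-n@ey,n[2]).round(4),k,sd.round(5))
run()
E
python3 tilt.py
python3 - <<'E'
import numpy as np,cv2
from h import *
im=cv2.imread('pics/w5.png'); c=ctrl.read_camera('wrist'); K=c['mtx'];T=c['tool_from_camera']
q=[.254,.9606,.1087,.0289];R=Ro.from_quat([q[1],q[2],q[3],q[0]]).as_matrix(); p=np.array([.5332,.2083,.1941])
B=np.array([[-.2305,.973,0],[-.973,-.2305,0],[0,0,1.]]);O=np.array([.571,.043,0]); C=B@(p+R@T[:3,3]-O)
v,u=np.mgrid[:384,:512]; D=np.stack([(u-K[0,2])/K[0,0],-(v-K[1,2])/K[1,1],-np.ones_like(u,float)],-1)@(B@R@T[:3,:3]).T
X=C+D*((.0865-C[0])/D[...,0])[...,None];Y,Z=X[...,1]-.0005,X[...,2]-.0658; rho=np.hypot(Y,Z); ang=np.arctan2(Y,Z)
g=cv2.cvtColor(im,cv2.COLOR_BGR2GRAY).astype(float); hsv=cv2.cvtColor(im,cv2.COLOR_BGR2HSV).astype(int)
hub=(g<70)&(np.hypot(Y,Z)<.02); print('hub-ish',hub.sum(),Y[hub].mean().round(4),Z[hub].mean().round(4))
for r0,r1 in((.012,.018),(.018,.024),(.024,.030),(.030,.036)):
    s=(rho>r0)&(rho<r1)&(abs(Y)<.004)&(Z>0); w=np.clip(190-g,0,None)*s; print(r0,(w*Y).sum()/w.sum(),(w*Z).sum()/w.sum(),g[s].max(),g[s].min())
red=((hsv[...,0]<8)|(hsv[...,0]>172))&(hsv[...,1]>100)&(rho>.036)&(rho<.052)&(Z>0); w=red*hsv[...,1]
print('tab',(w*Y).sum()/w.sum(),(w*Z).sum()/w.sum(),np.arctan2((w*Y).sum(),(w*Z).sum()))
for r0,r1 in((.037,.042),(.042,.047),(.047,.052)):
    t=red&(rho>r0)&(rho<r1); print(r0,t.sum(),ang[t].mean().round(3))
E
```

```text
[0.4913 0.0249 0.0702] [ 1.6 -1.6 -1.8]
wrist block top tilt 0.2138 across 0.001 13124 0.00061
wrist base tilt -0.0041 4148 0.00052
top block top tilt 0.2096 across 0.02 98 0.00121
top base tilt -0.0035 111 0.00153
scene block top tilt 0.1905 across 0.01 186 0.001
scene base tilt 0.0016 235 0.001
hub-ish 84 -0.0006 -0.0072
0.012 -0.00040313104129446843 0.014984586963581329 186.0 10.0
0.018 -0.00035921442319231643 0.021158442795917595 185.0 9.0
0.024 -0.000279579113649709 0.027171389904327874 187.0 7.0
0.03 -0.000300659259403778 0.032938517518118646 187.0 6.0
tab 0.009787476175417647 0.0447177929847708 0.2154741977638102
0.037 17 0.208
0.042 27 0.218
0.047 32 0.219
```

jog_arm(
  series=[
    {"tx": 0.001,"ty": 0,"tz": -0.007,"ax": 0,"ay": -0.003,"az": 0},
    {"tx": 0.001,"ty": 0,"tz": -0.006,"ax": 0,"ay": -0.003,"az": 0},
    {"tx": 0,"ty": 0,"tz": 0,"ax": 0,"ay": 0,"az": 0},
    {"tx": 0,"ty": 0,"tz": 0,"ax": 0,"ay": 0,"az": 0},
    {"tx": 0,"ty": 0,"tz": 0,"ax": 0,"ay": 0,"az": 0},
    {"tx": 0,"ty": 0,"tz": 0,"ax": 0,"ay": 0,"az": 0},
    {"tx": 0,"ty": 0,"tz": 0,"ax": 0,"ay": 0,"az": 0},
    {"tx": 0,"ty": 0,"tz": 0,"ax": 0,"ay": 0,"az": 0},
    {"tx": 0,"ty": 0,"tz": 0,"ax": 0,"ay": 0,"az": 0},
    {"tx": 0,"ty": 0,"tz": 0,"ax": 0,"ay": 0,"az": 0},
  ],
)

```text
time_s: 21.3
ee_pos: [0.4916, 0.0251, 0.0713]
tool_rot: [0.014, 0.987, 0.112, -0.118]
force: [4.8, -1.7, -3.9]
width: 0.0119
```

```bash
python3 tilt.py
python3 - <<'E'
from h import *
O=np.array([.571,.043,0]);ex=np.array([-.2305,.973,0]);ey=np.array([-.973,-.2305,0])
_,c=cam('top','t8'); P=pts(c); h=cv2.cvtColor(c['pixels'],cv2.COLOR_RGB2HSV).astype(int); H,S,V=h[...,0],h[...,1],h[...,2]
lx,ly,z=(P-O)@ex,(P-O)@ey,P[...,2]
r=((H<8)|(H>172))&(S>90)&(lx>.06)&(lx<.11)&(abs(ly)<.08); print('tab(top)',r.sum(),[(round(float(np.mean(t[r])),4)) for t in(lx,ly,z)] if r.sum() else '')
th=.225; y,b=.052,.0658-.024; print('expected dial centre ly,z',y*np.cos(th)-b*np.sin(th)-.052, y*np.sin(th)+b*np.cos(th)+.024)
for nm,(a,bb) in dict(orange=(8,20),green=(45,80),violet=(128,145)).items():
    for cn in('top','scene'):
        d=c if cn=='top' else cam(cn)[1]; Q=pts(d); g=cv2.cvtColor(d['pixels'],cv2.COLOR_RGB2HSV).astype(int)
        m=(g[...,0]>=a)&(g[...,0]<=bb)&(g[...,1]>110)&(g[...,2]>60)&(abs(Q[...,0]-.59)<.08)&(abs(Q[...,1]-.04)<.09)&(Q[...,2]>.09)
        if m.sum()>5: q=Q[m]; print(nm,cn,m.sum(),((q.mean(0)-O)@ex).round(3),((q.mean(0)-O)@ey).round(3),np.percentile(q[:,2],[50,95]).round(3))
E
```

```text
[0.4916 0.0251 0.0713] [ 4.8 -1.7 -3.9]
wrist block top tilt 0.2227 across 0.001 13201 0.0006
wrist base tilt -0.0026 4153 0.00052
top block top tilt 0.1939 across -0.025 106 0.00138
top base tilt 0.0151 102 0.00139
scene block top tilt 0.2206 across 0.002 188 0.00098
scene base tilt 0.0047 253 0.00102
tab(top) 0 
expected dial centre ly,z -0.010636552369521907 0.0763479245063326
orange top 98 -0.038 -0.026 [0.141 0.292]
orange scene 101 -0.043 -0.026 [0.135 0.143]
green scene 94 -0.002 -0.026 [0.136 0.143]
violet scene 47 0.025 -0.019 [0.14  0.196]
```

```bash
python3 -c "
from h import *
o=ctrl.get_obs(); print(o['time_s'],o['ee_pos'],o['force'],o['width']); print(ctrl.sign_off())"
```

```text
21.65 [0.49162312 0.02508045 0.07138013] [ 4.25000442 -2.02740335 -3.47955924] 0.011651579744160211
the job is handed in; nothing more can be done
None
```

I put the orange tube in the end pocket and the green tube in the middle pocket while the cradle lay flat. I then lifted the cradle by its bar and handed in at 21.7 s, still gripping the bar at 30 N.

- **Tubes:** Flat, all three cap tops measured about 134–135 mm up, which is fully home. Tilted, the scene camera put the orange and green caps within about a millimetre of where home tubes should be. Violet was partly hidden by the arm, so its tilted reading is weak.
- **Tilt:** The red tab measured about 0.223–0.227 rad on the dial, with the needle at 0 while flat. At the end the wrist camera's plane fit gave a tilt of 0.2227 rad, or about 0.225 corrected against the base plate. The scene camera gave 0.221, or about 0.216 corrected.
- **What disagreed or could not be checked:** The top camera's coarse fit gave 0.194 on only about 100 points; I discounted it. The dial face cannot be seen while the arm holds the bar, so I inferred that the needle rests on the tab from the tilt and did not see it.

I kept the arm clear of the bottles, the marker and the pink look-alikes, but did not re-measure them at the end.

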